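# Hang the padlock and slide its hanger home

## Robot

A 6-joint arm with a two-finger parallel gripper is mounted at the origin on the work surface. World frame = base frame: x ahead of the robot, y to its left, z up, the work surface at z = 0. Lengths are in mm, angles in rad, forces in N, time in s.
With the tool pointing down it reaches from about 350 to 775 mm from the base axis. Payload 7.3 kg.
Tool frame: the origin (TCP) lies on the mounting face of the last link; the fingertips stand 178 mm ahead of it and the grasp point (between the pads) lies 159 mm ahead of it; z points along the fingers, y is the line along which they close (so a half turn about z gives the same grasp; the last joint's range is limited). The gripper opens to 92 mm and grips with 3 to 60 N. Pads are 19 mm wide; open, the fingers measure 130 mm over their backs; the gripper's body (75 mm by 190 mm) begins 47 mm behind the grasp point.
Start: joints at [-1.457, 0.342, 1.524, -0, 1.275, -0.146], TCP at [134.886, -507.379, 404.741] pointing down, gripper open.
Joint ranges: [-2.53, 2.53], [-0.77, 2.02], [0.04, 2.7], [-1, 4.14], [0.28, 2.66], [-3.11, 3.11]. Speed limits (rad/s): [2.57, 2.57, 3.14, 3.14, 3.14, 3.14].

## Interface

Orientations are given as [roll, pitch, yaw] about the fixed x, y, z axes, in that order (R = Rz(yaw) Ry(pitch) Rx(roll)).
In Python, from plant import bot, vision gives the robot as it stands. The module is installed in compiled form; this text tells all that it offers.
- The arm moves only by the shell command python3 -m crank FILE, which reads ROWS from the file FILE. ROWS is 1 to 5 rows, parted by a bar, with the numbers parted by commas; each row has 5 numbers: the finger opening in mm, then dx, dy, dz in a scale on which 1.0 is 0.6 m, then a turn about the tool's z in fractions of the full range, 1 being 2 rad; each row is the pose to reach, as a shift and turn from the pose commanded when the command began, along the tool's axes at that moment; what a row does not reach only later rows make up. A row lasts 1/8 s, in which the tool goes at most 62.5 mm and 0.188 rad, less where a joint would pass 70% of its speed; a pose out of reach is approached as far as the arm can. The fingers move at their own pace and stop on an object; the grip force is fixed at half the most. Time passes only in rows, so rows that do not move let the fingers close. It prints the time, the measured TCP pose, the force, the opening and the grip force at its end. Shift and turn numbers lie between -1 and 1, and a call with a number outside is refused. Input that does not fit is refused with a message, and nothing moves.
- bot.get_obs(): the state, without advancing time (a new reading comes with each control period).
- vision.capture(name): name is "scene" or "top"; returns a dict with "color" (384x512x3 uint8, red, green, blue), "K" (3x3 intrinsics, pixels), "k1" (the pictures are not rectified: a ray, as slopes to the right and down, at radius r is drawn at 1 + k1 r^2 times it, then the intrinsics apply), "R" (3x3) and "t" (3): a world point X has camera coordinates R X + t. Camera axes: x right, y down, z forward; pixel columns grow to the right and rows downward; lengths in mm; the calibration is good to about 2 mm. A picture is of the moment at which its call begins. There is no depth.
- bot.close_job(): hands the job in; it is judged then, once.
The state is a dict: "time": time; "joint_positions": joint angles; "dq": joint speeds; "tau": joint torques, N m; "tool_pos": TCP position; "tcp_rot": TCP orientation; "contact_force": force on the tool from outside, world axes, zero at the start; "moment": the same for the moment, N m; "grip_width": finger opening in mm; "finger_force": force on a finger pad.
Only numpy, scipy, OpenCV 4.12 (cv2) and the standard library are available. Lean on these libraries where they do the work, as an engineer would, in place of code of your own. Each camera call takes 0.05 s, during which the arm holds its last target. There are 200 camera calls.

## Task

Hang the larger loose padlock by its shackle on the empty peg of the sliding hanger and let go of it. Then push the stiff hanger, with the padlock on it, along its rail towards the full pegs until it is right up against its hidden end stop. Leave the small padlock and the screwdriver where they are.

Things in the scene. Friction and masses are not known exactly. Their poses are not given: they have to be found in the camera images.
- padlock: The larger loose padlock, standing upright: brass body 50 mm wide (y), 22 thick (x), 45 high, front and back alike; above it a closed shackle of 8 mm bar, top at 85 mm. 175 to 350 g. Origin at the centre of its underside, z up through the shackle. Can be gripped from above by the body's two narrow ends (50 mm apart), the shackle standing up between the fingers.
- padlock_eye (a point): Centre of the eye of the larger padlock's shackle, 62 mm above its underside. The eye opens along the padlock's x: 30 mm wide (y), with a half-round top; clear from 17 mm below this point (top of the body) to 15 mm above it.
- rack: Fixed steel rail on the bench, along its y (-190 to +270 mm), 60 mm wide; its place and yaw vary. Origin on its centre line at bench height. All pegs point to its -x. At its +y end a fixed grey panel (y 115 to 265 mm, 157 mm high) has two pegs that carry fixed padlocks like the loose one (y 155 and 225, x -55 mm).
- hanger (a joint): Travel (m) of the sliding hanger along the rack's +y, towards the full pegs; it starts between 0 and 0.05. The end stop is hidden inside the rail at about 0.15; there the hanger stops dead. The slide is stiff: it stays put until pushed with about 7 N and needs that much all the way.
- hanger_peg (a point): Point on the axis of the hanger's empty peg, 45 mm in front of the mast's face, 135 mm above the bench; axes as the rack's. The peg is an 8 mm bar that leaves the mast at 127 mm height, points to -x and rises 10 degrees to its tip, a 12 mm ball centred 39 mm further out (-x) than this point and 7 mm higher. A padlock hung here has its eye centre about 11 mm below this point.
- hanger_mast (a point): Centre of the top of the hanger's upright mast, 145 mm above the bench; axes as the rack's. The mast is a 25 by 25 mm square tube with a black cap on a black 50 by 50 mm foot that reaches up to 50 mm above the bench. It can be pushed on its -y side near the top.
- small_padlock: Bystander: a smaller padlock, body 34 mm wide, 18 mm thick, 30 mm high, 55 mm with its shackle, standing upright; origin at the centre of its underside.
- screwdriver: Bystander: a yellow-handled screwdriver lying on the bench, about 200 mm long along its x, handle to -x.
- blank_tray: Bystander: fixed grey tray of key blanks, 140 (x) by 110 (y) by 35 mm high; origin at the centre of its underside.
There are look-alikes about, which are no part of the job. What is shaped like the padlock but blue or orange is not meant.

How it is judged (in metres and radians):
On the way:
1. the larger padlock hangs by its shackle on the hanger's peg, let go, before the hanger is pushed home (x of padlock_eye in the frame of hanger_peg between -0.042 and 0.04 m and y of padlock_eye in the frame of hanger_peg between -0.012 and 0.012 m and z of padlock_eye in the frame of hanger_peg between -0.026 and 0.004 m and angle between padlock's own z axis and vertical below 0.4 rad and contact force between padlock and the fingers below 0.1 N and value of joint hanger below 0.1 m), for 0.2 s.
At the end, for the whole second after the job is handed in: The larger padlock hangs by its shackle on the hanger's peg (eye centre within 12 mm sideways of the peg point, 26 mm below to 4 mm above, 42 mm out to 40 mm in, tilted under 0.4 rad), let go and at rest (under 0.05 m/s); the hanger is within 5 mm of its stop (x of padlock_eye in the frame of hanger_peg between -0.042 and 0.04 m and y of padlock_eye in the frame of hanger_peg between -0.012 and 0.012 m and z of padlock_eye in the frame of hanger_peg between -0.026 and 0.004 m and angle between padlock's own z axis and vertical below 0.4 rad and contact force between padlock and the fingers below 0.1 N and value of joint hanger above 0.145 m and linear speed of padlock below 0.05 m/s); the robot touches nothing.
It fails at once if the small padlock is moved by more than 30 mm (distance of small_padlock from where it was at the start of the episode above 0.03 m).
It fails at once if the screwdriver is moved by more than 30 mm (distance of screwdriver from where it was at the start of the episode above 0.03 m).
It also fails if it takes over 59 s, if anything falls off the work surface, if the arm or the gripper's body presses on something with over 40 N, if the wrist force passes 120 N, or if a joint passes its speed limit or range.

## Working session

There is one attempt and no reset: what is moved stays moved. The work goes in short steps, Python scripts to look and compute and a shell command to move; the robot and the scene stay as the last step left them, time stands still between calls to the robot, and variables do not carry over. Pictures are saved under pics/ and viewed, at most 10 in all, crops included, and the job is handed in when it is done.

```bash
mkdir -p pics; python3 - <<'E'
from plant import bot, vision
import cv2,numpy as np,pickle
o=bot.get_obs();print(o)
for n in("scene","top"):
    c=vision.capture(n);pickle.dump(c,open(f"{n}0.pkl","wb"))
    print(n,c["K"],c["k1"],np.round(c["R"],3).tolist(),np.round(c["t"],1), (-c["R"].T@c["t"]).round())
    cv2.imwrite(f"pics/{n}0.png",cv2.resize(c["color"][:,:,::-1],(800,600),interpolation=cv2.INTER_CUBIC))
E
```

```text
{'time': 0.0, 'joint_positions': array([-1.45700327e+00,  3.42711734e-01,  1.52500914e+00,  1.65443069e-05,
        1.27540084e+00, -1.45995880e-01]), 'dq': array([ 5.72468327e-04, -1.83863450e-03,  1.70068495e-05, -1.88146725e-04,
       -1.11170717e-03, -9.68738290e-05]), 'tau': array([-2.41495372e-04, -4.31239772e+01, -2.44220835e+01,  7.16014858e-02,
        5.59158681e-02, -1.35685577e-04]), 'tool_pos': array([ 134.87047495, -507.24079564,  404.05320984]), 'tcp_rot': array([-3.14008216e+00, -2.38096646e-04,  2.59783925e-01]), 'contact_force': array([ 0.54950474,  0.42007477, -0.18047579]), 'moment': array([ 0.00698164,  0.04187346, -0.00638622]), 'finger_force': 0.0, 'grip_width': 91.67769487098329}
scene [[423.37710439   0.         250.57964192]
 [  0.         423.37710439 193.27023891]
 [  0.           0.           1.        ]] -0.09184259690283446 [[0.854, 0.52, 0.003], [0.357, -0.582, -0.731], [-0.378, 0.625, -0.683]] [-388.6 -165.8 1382.3] [ 914. -759.  823.]
top [[444.28296246   0.         256.10744343]
 [  0.         444.28296246 187.88403217]
 [  0.           0.           1.        ]] 0.05373038029334714 [[-0.018, -1.0, 0.003], [-0.988, 0.017, -0.153], [0.153, -0.006, -0.988]] [-109.1  525.6 1067.4] [ 354. -112. 1136.]
```

View pics/scene0.png

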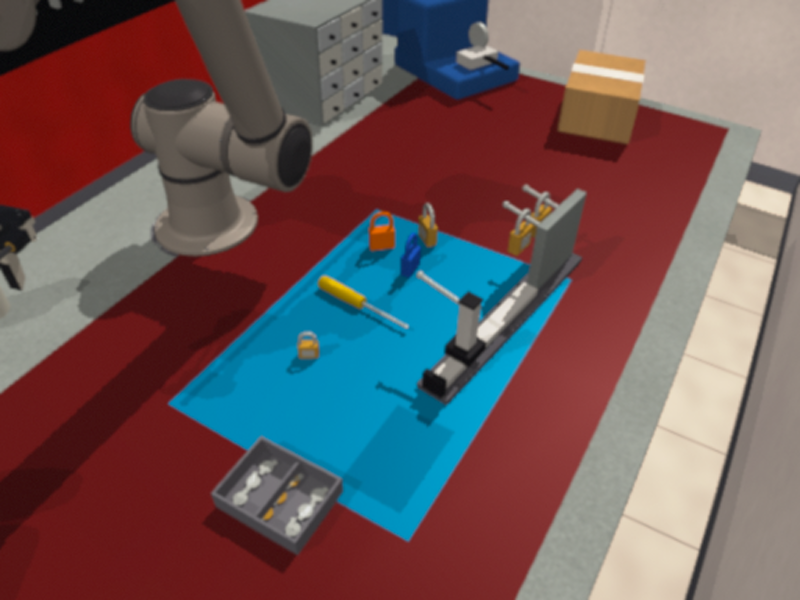

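View pics/top0.png

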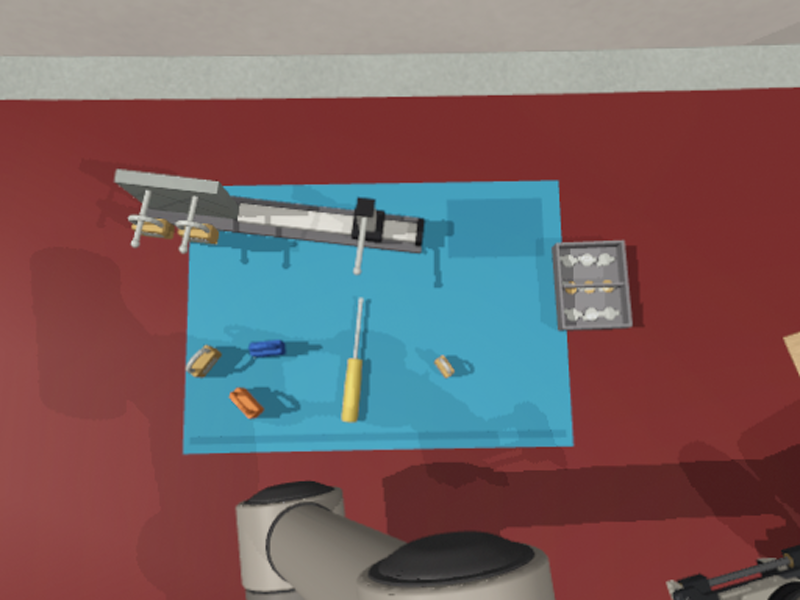

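```bash
cat > h.py <<'E'
import cv2,numpy as np,pickle
def load(n):return pickle.load(open(n+".pkl","rb"))
def ray(c,p):
    K=c["K"];d=np.array([(p[0]-K[0,2])/K[0,0],(p[1]-K[1,2])/K[1,1]]);u=d.copy()
    for _ in range(20):u=d/(1+c["k1"]*(u@u))
    return -c["R"].T@c["t"],c["R"].T@np.array([u[0],u[1],1])
def onz(c,p,z):
    o,d=ray(c,p);return o+d*(z-o[2])/d[2]
def tri(c1,p1,c2,p2):
    (a,d),(b,e)=ray(c1,p1),ray(c2,p2);s=np.linalg.lstsq(np.c_[d,-e],b-a,rcond=None)[0]
    P,Q=a+s[0]*d,b+s[1]*e;return (P+Q)/2,np.linalg.norm(P-Q)
def proj(c,X):
    v=c["R"]@np.asarray(X,float)+c["t"];u=v[:2]/v[2];u=u*(1+c["k1"]*(u@u));return c["K"][:2,:2]@u+c["K"][:2,2]
def crop(c,x,y,w,h,s):
    return cv2.resize(c["color"][y:y+h,x:x+w,::-1],None,fx=s,fy=s,interpolation=cv2.INTER_NEAREST)
E
python3 - <<'E'
from h import *
s,t=load("scene0"),load("top0")
a=[crop(s,250,120,40,30,10),crop(t,110,210,40,30,10),crop(s,260,165,57,43,7)[:300,:399],crop(t,205,120,57,43,7)[:300,:399]]
a=[cv2.resize(i,(400,300)) for i in a]
cv2.imwrite("pics/c1.png",np.vstack([np.hstack(a[:2]),np.hstack(a[2:])]))
for n,c in(("s",s),("t",t)):
    h=cv2.cvtColor(c["color"],cv2.COLOR_RGB2HSV)
    m=cv2.inRange(h,(12,110,90),(24,255,255))
    k,l,st,ce=cv2.connectedComponentsWithStats(m)
    for i in range(1,k):
        if st[i,4]>15:print(n,st[i],ce[i].round(1),onz(c,ce[i],30).round())
E
```

```text
s [369  32  43  15 343] [390.4  39. ] [ 483. 1217.   30.]
s [ 357   47   53   45 1810] [383.3  68.4] [549. 900.  30.]
s [340 131  13  11  68] [346.8 135.7] [598. 365.  30.]
s [268 137  12  21 127] [274.1 146.4] [425. 189.  30.]
s [325 141  18  22 196] [332.7 151.6] [592. 261.  30.]
s [237 144  15  15 189] [244.1 151.3] [359. 119.  30.]
s [205 177  28  20 186] [218.3 186.9] [384. -57.  30.]
s [191 218  12  10  73] [196.9 221.4] [ 412. -194.   30.]
s [178 315   5   7  25] [180.2 318.2] [ 548. -438.   30.]
s [169 325   6   8  31] [171.5 328.9] [ 548. -467.   30.]
t [ 91 140  21  13 136] [102.3 146.2] [639. 269.  30.]
t [122 144  18  12 117] [131.3 149.6] [629. 196.  30.]
t [123 222  18  19 137] [130.5 231.2] [423. 193.  30.]
t [220 230  11  39 192] [226.2 251.2] [369. -42.  30.]
t [279 231   8  10  27] [282.3 235.5] [ 405. -181.   30.]
t [147 248  20  19 173] [156.1 257.1] [358. 129.  30.]
```

View pics/c1.png

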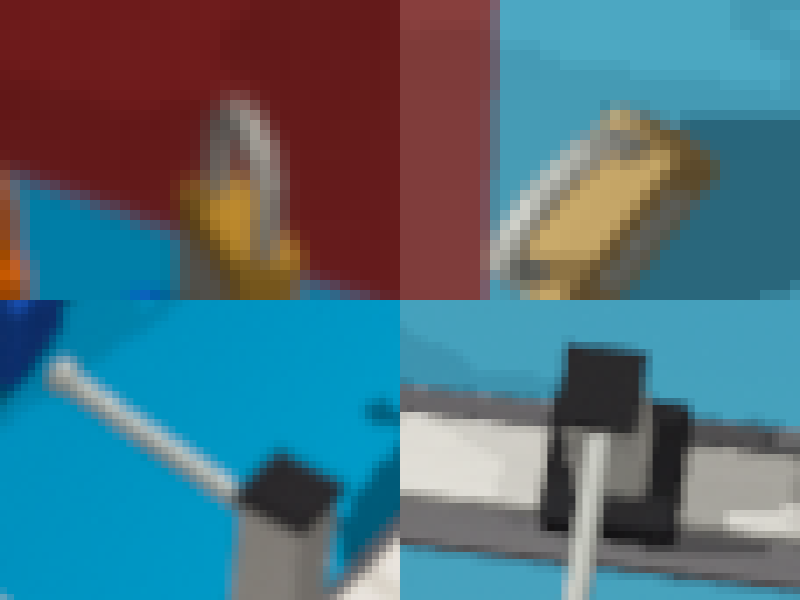

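The top view shows four padlock shapes: brass at (130,231), orange (156,257), blue (170,223), and a small brass one at (282,235). The first is the target: it is brass and the large size, and the crop confirms this. The cap is at scene (301.6,192.4) / top (234.1,132.7), and the ball at (268.9,175) / (228.5,172.2).

```bash
python3 - <<'E'
from h import *
s,t=load("scene0"),load("top0")
S,_=cap=tri(s,(301.6,192.4),t,(234.1,132.7));print("cap",S,cap[1])
b=tri(s,(268.9,175),t,(228.5,172.2));print("ball",b)
print("cap@145",onz(t,(234.1,132.7),145),onz(s,(301.6,192.4),145),"ball@142",onz(t,(228.5,172.2),142),onz(s,(268.9,175),142))
print("shackle apex",tri(s,(273.7,129.8),t,(123.5,229)))
A,B=onz(t,(133,224.3),45),onz(t,(123,236.8),45);print("legs",A,B,np.linalg.norm(A-B),np.degrees(np.arctan2(*(A-B)[1::-1])))
h=cv2.cvtColor(t["color"],cv2.COLOR_RGB2HSV)
V=cv2.resize(h[205:250,110:150],None,fx=1,fy=1)
m=cv2.inRange(h,(12,70,150),(26,255,255));k,l,st,ce=cv2.connectedComponentsWithStats(m)
i=l[231,131];print("top face",st[i],ce[i]);q=np.argwhere(l==i)[:,::-1]
P=np.array([onz(t,x,45)[:2] for x in q],np.float32);print(cv2.minAreaRect(P))
# rail edge line: dark gray far points of the rack
for p in [(238/1.5625,227/1.5625),(423/1.5625,251/1.5625),(230/1.5625,203/1.5625),(424/1.5625,220/1.5625)]:print(onz(t,p,15).round(1))
print("panel top",onz(t,(115/1.5625,170/1.5625),157),onz(t,(218/1.5625,182/1.5625),157))
b1=cv2.inRange(h,(105,120,60),(125,255,255));k,l,st,ce=cv2.connectedComponentsWithStats(b1)
print([(st[i],onz(t,ce[i],40).round()) for i in range(1,k) if st[i,4]>40])
cv2.imwrite("pics/c2.png",np.hstack([crop(t,110,205,66,66,9)]))
E
```

```text
cap [637.60422271 -69.29915562 142.21615753] 0.4346817224656616
ball (array([543.26123402, -56.71804114, 145.36042762]), np.float64(2.8326526878723377))
cap@145 [636.62240372 -69.54192661 145.        ] [638.88140124 -71.941728   145.        ] ball@142 [545.06838421 -55.67367594 142.        ] [540.45378967 -54.35306729 142.        ]
shackle apex (array([422.50489427, 191.47952578,  90.77171348]), np.float64(4.266471473302195))
legs [438.26545827 183.58585903  45.        ] [408.43799865 206.81441333  45.        ] 37.80533140138482 -37.91017768191304
top face [123 225  14  11  79] [129.21518987 230.36708861]
((423.9975280761719, 191.00564575195312), (14.008574485778809, 38.34584426879883), 45.472862243652344)
[643.5 147.2  15. ]
[ 597.9 -157.5   15. ]
[684.6 161.   15. ]
[ 650.5 -160.4   15. ]
panel top [694.02388477 292.30309231 157.        ] [674.37607937 144.22682059 157.        ]
[(array([159, 218,  24,  11, 206], dtype=int32), array([441.,  93.,  40.]))]
```

View pics/c2.png

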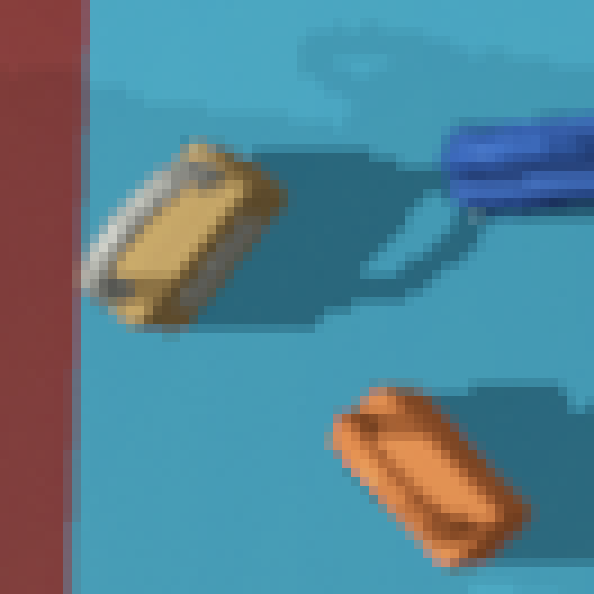

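The enlarged crop shows the brass padlock between pixels (200,145) and (185,325), with its leg bases at (205,175) and (118,288). That gives a yaw of about -0.66 rad. It stands well clear of the blue and orange look-alikes. The heights also agree: cap 142 vs 145 mm, leg spacing 37.8 vs 38 mm, and peg length 95 vs 96.5 mm. I'll move now.

The manual's scale: shifts go in shares of 0.6 m and turns go in shares of 2 rad. Converting my numbers, 280 mm / 600 = 0.4667, -132 mm / 600 = -0.22, -0.649 rad / 2 = -0.3245.

```bash
cat > go.py <<'E'
import sys,numpy as np
from plant import bot
from scipy.spatial.transform import Rotation as R
x,y,z,yaw=map(float,sys.argv[1:5])   # target grasp point and tool yaw
o=bot.get_obs();r=R.from_euler("xyz",o["tcp_rot"])
d=r.inv().apply(np.array([x,y,z+159])-o["tool_pos"])
t=-(yaw-o["tcp_rot"][2]);print("t",round(o["time"],2),"tcp",o["tool_pos"].round(1),o["tcp_rot"].round(3),"F",o["contact_force"].round(1),"w",round(o["grip_width"],1),"-> d",d.round(1),"turn",round((t+np.pi)%(2*np.pi)-np.pi,3))
E
echo '92,0.4667,-0.22,0,-0.3245 | 92,0.4667,-0.22,0,-0.3245 | 92,0.4667,-0.22,0,-0.3245 | 92,0.4667,-0.22,0,-0.3245 | 92,0.4667,-0.22,0,-0.3245' > m.json && python3 -m crank m.json
python3 go.py 423.5 194 160 0.909
```

```text
time: 0.72
tool_pos: [372.8, -306.3, 404.6]
tcp_rot: [-3.141, 0.0, 0.91]
contact_force: [0.5, -0.9, 1.6]
grip_width: 91.8
finger_force: 0.0
t 0.72 tcp [ 372.8 -306.3  404.6] [-3.141  0.     0.91 ] F [ 0.5 -0.9  1.6] w 91.8 -> d [ 426.  -267.1   85.6] turn 0.001
```

To row units: 213 mm / 600 = 0.355, -134 mm / 600 = -0.2233.

```bash

echo '92,0.355,-0.2233,0,0 | 92,0.355,-0.2233,0,0 | 92,0.355,-0.2233,0,0 | 92,0.355,-0.2233,0,0 | 92,0.355,-0.2233,0,0' > m.json && python3 -m crank m.json >/dev/null
echo '92,0.355,-0.2217,0.1417,0 | 92,0.355,-0.2217,0.1417,0 | 92,0.355,-0.2217,0.1417,0 | 92,0.355,-0.2217,0.1417,0 | 92,0.355,-0.2217,0.1417,0' > m.json && python3 -m crank m.json >/dev/null
python3 go.py 423.5 194 43 0.909
python3 - <<'E'
from h import *
from plant import vision
im=[]
for n in("scene","top"):
    c=vision.capture(n);pickle.dump(c,open(n+"1.pkl","wb"))
    x,y=proj(c,(423,194,100)).astype(int);im.append(cv2.resize(crop(c,max(x-40,0),max(y-50,0),80,100,1),(400,500),interpolation=cv2.INTER_CUBIC));print(x-40,y-50)
cv2.imwrite("pics/c3.png",np.hstack(im))
E
```

```text
t 1.98 tcp [422.9 194.  318.1] [-3.14e+00  2.00e-03  9.12e-01] F [-0.8 -0.3 -0.1] w 91.5 -> d [  0.6   0.7 116.1] turn 0.003
235 76
81 179
```

View pics/c3.png

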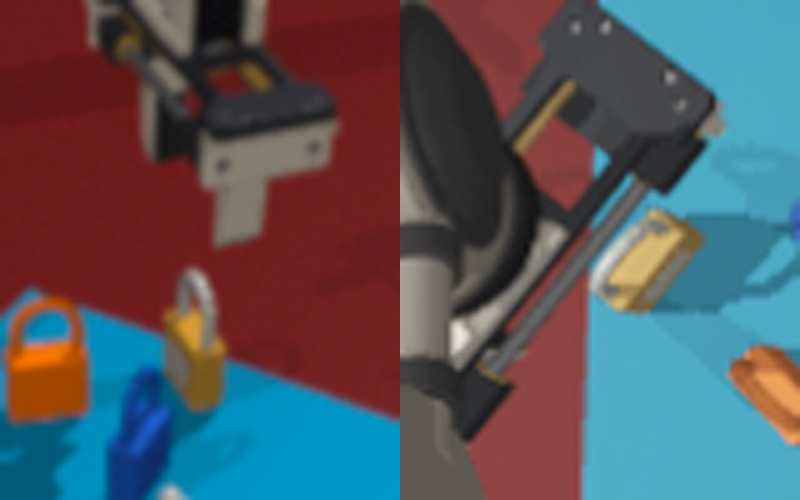

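The gripper is parallel to the padlock and above it; in the right-hand crop the padlock is at (645,265). I'll descend and grip.

To row units: 116 mm / 600 = 0.1933, 110 mm / 600 = 0.1833.

```bash

echo '92,0,0,0.0917,0 | 92,0,0,0.15,0 | 92,0,0,0.1833,0 | 92,0,0,0.1933,0 | 92,0,0,0.1933,0' > m.json && python3 -m crank m.json
echo '40,0,0,0,0 | 40,0,0,0,0 | 40,0,0,0,0 | 40,0,0,0,0 | 40,0,0,0,0' > m.json && python3 -m crank m.json
python3 go.py 423.5 194 43 0.909
```

```text
time: 2.7
tool_pos: [423.4, 191.2, 204.3]
tcp_rot: [3.141, -0.0, 0.907]
contact_force: [0.2, -0.8, 0.5]
grip_width: 92.1
finger_force: 0.0
time: 3.32
tool_pos: [422.7, 192.3, 203.7]
tcp_rot: [-3.141, 0.0, 0.909]
contact_force: [-1.0, -0.1, 1.9]
grip_width: 49.4
finger_force: 30.0
t 3.33 tcp [422.7 192.3 203.7] [-3.141  0.     0.909] F [-1.  -0.1  1.9] w 49.4 -> d [ 1.8 -0.4  1.7] turn -0.0
```

To row units: -100 mm / 600 = -0.1667, -40 mm / 600 = -0.0667, 0.54 rad / 2 = 0.27.

```bash

echo '40,0,0,-0.0667,0 | 40,0,0,-0.1667,0 | 40,0,0,-0.1667,0.09 | 40,0,0,-0.1667,0.18 | 40,0,0,-0.1667,0.27' > m.json && python3 -m crank m.json
echo '40,0,0,0,0.09 | 40,0,0,0,0.18 | 40,0,0,0,0.25 | 40,0,0,0,0.25' > m.json && python3 -m crank m.json
python3 go.py 487 -49 124.5 -0.132
```

```text
time: 3.95
tool_pos: [422.5, 192.2, 303.4]
tcp_rot: [3.142, 0.001, 0.363]
contact_force: [1.0, 0.5, -3.3]
grip_width: 49.9
finger_force: 30.0
time: 4.45
tool_pos: [422.6, 192.2, 303.2]
tcp_rot: [3.141, 0.001, -0.13]
contact_force: [-0.5, -0.7, -3.7]
grip_width: 49.9
finger_force: 30.0
t 4.45 tcp [422.6 192.2 303.2] [ 3.141e+00  1.000e-03 -1.300e-01] F [-0.5 -0.7 -3.7] w 49.9 -> d [ 95.1 230.8  19.8] turn 0.002
```

To row units: 231 mm / 600 = 0.385, 220 mm / 600 = 0.3667.

```bash

echo '40,0.05,0.0833,0,0 | 40,0.1,0.1833,0,0 | 40,0.1333,0.2833,0,0 | 40,0.1583,0.3667,0.0167,0 | 40,0.1583,0.385,0.0333,0' > m.json && python3 -m crank m.json
echo '40,0,0,0,0' > m.json && python3 -m crank m.json >/dev/null
python3 go.py 487 -49 124.5 -0.132
python3 - <<'E'
from h import *
from plant import vision
im=[]
for n in("scene","top"):
    c=vision.capture(n);pickle.dump(c,open(n+"2.pkl","wb"))
    x,y=proj(c,(530,-52,130)).astype(int);im.append(cv2.resize(crop(c,x-33,y-40,66,80,1),(400,485),interpolation=cv2.INTER_CUBIC));print(x-33,y-40)
cv2.imwrite("pics/c4.png",np.hstack(im))
E
```

```text
time: 5.08
tool_pos: [487.2, -52.3, 283.2]
tcp_rot: [3.141, -0.001, -0.132]
contact_force: [-0.8, 1.0, -2.6]
grip_width: 49.4
finger_force: 30.0
t 5.2 tcp [486.2 -49.4 282.7] [-3.141e+00  3.000e-03 -1.310e-01] F [-0.1 -0.4 -3.7] w 49.6 -> d [ 0.8 -0.5 -0.8] turn 0.001
232 136
194 139
```

View pics/c4.png

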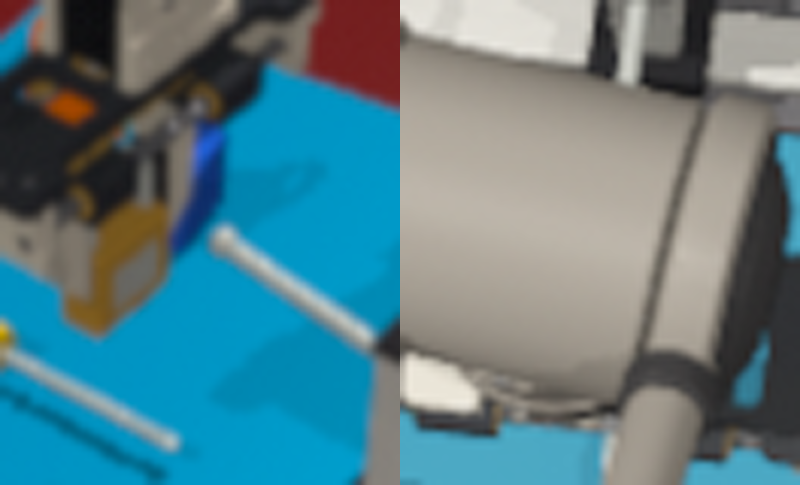

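```bash
python3 - <<'E'
from h import *
s=load("scene2");ex=np.array([.991,-.132,0]);ey=np.array([.132,.991,0]);g=np.array([486.2,-49.4,79])
for n,p,q in(("+x-y bot",g+11*ex-25*ey,(248,191.8)),("+x+y bot",g+11*ex+25*ey,(258.9,183.9)),("+x-y top",g+11*ex-25*ey+[0,0,45],(248.5,174.3))):print(n,proj(s,p).round(1),q,onz(s,q,p[2])-p)
for p in((543.3,-56.7,142),(542.5,-56.5,142)):print(proj(s,p).round(1))
E
```

```text
+x-y bot [248.3 191.9] (248, 191.8) [-1.05256394  0.02250007  0.        ]
+x+y bot [260.2 182. ] (258.9, 183.9) [ 0.8218119  -8.37145091  0.        ]
+x-y top [248.3 178.8] (248.5, 174.3) [-8.78680557 15.13098566  0.        ]
[269.4 175.9]
[269.2 175.8]
```

The padlock's bottom corner is where predicted in the scene view, at (248,192), and the ball is at (269,176). The sideways offset to the peg is under 1 mm, so I'll thread the peg.

To row units: 93 mm / 600 = 0.155, 80 mm / 600 = 0.1333.

```bash

echo '40,0.0333,0,0,0 | 40,0.0667,0,0,0 | 40,0.1,0,0,0 | 40,0.1333,0,0,0 | 40,0.155,0,0,0' > m.json && python3 -m crank m.json
echo '40,0,0,0.0067,0 | 40,0,0,0.015,0 | 40,0,0,0.02,0 | 40,0,0,0.02,0' > m.json && python3 -m crank m.json
python3 go.py 581 -61.8 106.5 -0.132
python3 - <<'E'
from h import *
from plant import vision
c=vision.capture("scene");pickle.dump(c,open("scene3.pkl","wb"))
x,y=proj(c,(581,-62,120)).astype(int)
cv2.imwrite("pics/c5.png",cv2.resize(crop(c,x-40,y-40,80,75,1),(640,600),interpolation=cv2.INTER_CUBIC));print(x-40,y-40)
E
```

```text
time: 5.92
tool_pos: [579.8, -59.3, 284.2]
tcp_rot: [-3.141, -0.001, -0.128]
contact_force: [0.2, -0.6, -2.9]
grip_width: 50.0
finger_force: 30.0
time: 6.42
tool_pos: [578.6, -61.2, 271.4]
tcp_rot: [3.142, 0.001, -0.131]
contact_force: [0.1, -0.6, -3.7]
grip_width: 49.7
finger_force: 30.0
t 6.42 tcp [578.6 -61.2 271.4] [ 3.142e+00  1.000e-03 -1.310e-01] F [ 0.1 -0.6 -3.7] w 49.7 -> d [2.4 0.3 5.9] turn 0.001
241 149
```

View pics/c5.png

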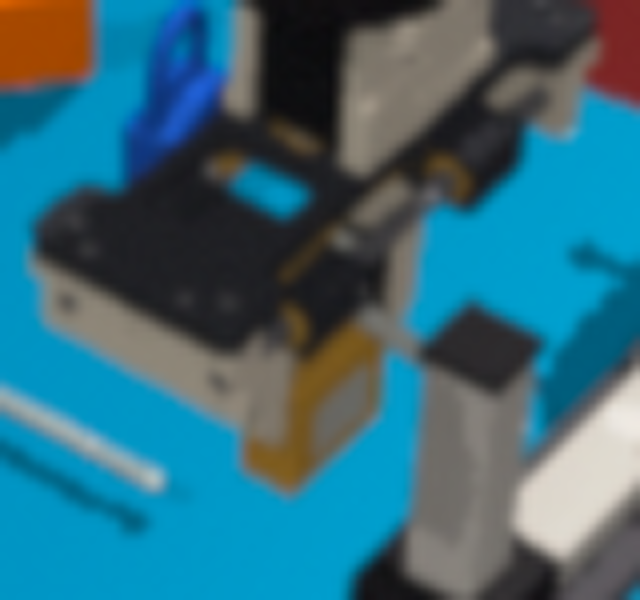

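The peg enters the eye at about (390,325) in the crop, with no side force. Now I'll lower the padlock onto it.

```bash

echo '40,0,0,0.0033,0 | 40,0,0,0.0067,0 | 40,0,0,0.0067,0' > m.json && python3 -m crank m.json
echo '40,0,0,0.0017,0 | 40,0,0,0.0017,0' > m.json && python3 -m crank m.json
```

```text
time: 6.85
tool_pos: [578.9, -61.4, 267.5]
tcp_rot: [3.142, 0.0, -0.131]
contact_force: [0.2, -0.1, -3.5]
grip_width: 49.5
finger_force: 30.0
time: 7.1
tool_pos: [579.0, -61.4, 266.6]
tcp_rot: [3.142, 0.0, -0.131]
contact_force: [0.5, 0.5, -2.7]
grip_width: 49.4
finger_force: 30.0
```

To row units: 1 mm / 600 = 0.0017.

```bash

echo '40,0,0,0.0017,0 | 40,0,0,0.0017,0' > m.json && python3 -m crank m.json
echo '40,0,0,0.0017,0 | 40,0,0,0.0017,0' > m.json && python3 -m crank m.json
```

```text
time: 7.35
tool_pos: [579.1, -61.4, 265.9]
tcp_rot: [3.141, -0.0, -0.131]
contact_force: [-0.4, -0.1, -2.0]
grip_width: 50.2
finger_force: 30.0
time: 7.6
tool_pos: [579.1, -61.4, 265.5]
tcp_rot: [3.141, -0.001, -0.131]
contact_force: [-1.9, 0.7, 4.1]
grip_width: 49.9
finger_force: 30.0
```

Force is now +4 N, so the padlock is resting on the peg. I'll open, let it settle, and rise.

To row units: -120 mm / 600 = -0.2, -90 mm / 600 = -0.15.

```bash

echo '60,0,0,0,0 | 75,0,0,0,0 | 92,0,0,0,0 | 92,0,0,0,0 | 92,0,0,0,0' > m.json && python3 -m crank m.json
echo '92,0,0,-0.0167,0 | 92,0,0,-0.0667,0 | 92,0,0,-0.15,0 | 92,0,0,-0.2,0 | 92,0,0,-0.2,0' > m.json && python3 -m crank m.json
python3 - <<'E'
from h import *
from plant import vision
c=vision.capture("scene");pickle.dump(c,open("scene4.pkl","wb"))
x,y=proj(c,(581,-62,120)).astype(int)
cv2.imwrite("pics/c6.png",cv2.resize(crop(c,x-40,y-40,80,75,1),(640,600),interpolation=cv2.INTER_CUBIC));print(x-40,y-40)
E
```

```text
time: 8.22
tool_pos: [579.0, -61.4, 264.6]
tcp_rot: [3.141, 0.0, -0.131]
contact_force: [-0.6, 0.2, 0.8]
grip_width: 90.8
finger_force: 0.0
time: 8.85
tool_pos: [579.3, -61.4, 388.2]
tcp_rot: [3.141, -0.007, -0.131]
contact_force: [0.4, -0.6, 0.2]
grip_width: 91.8
finger_force: 0.0
241 149
```

View pics/c6.png

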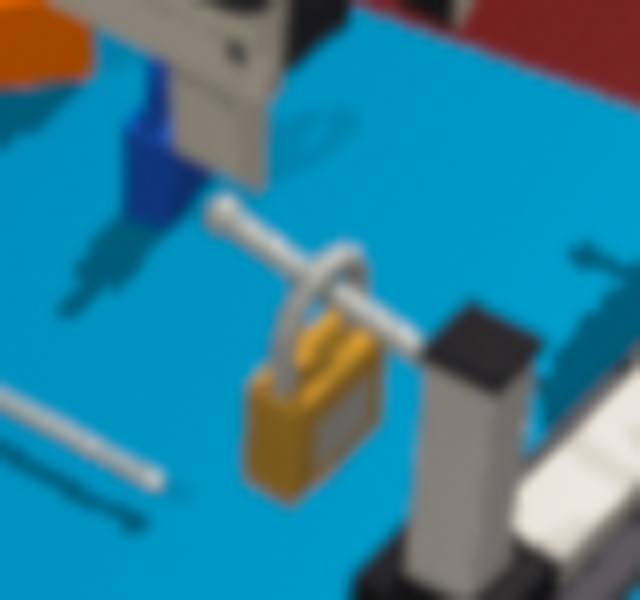

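The padlock hangs freely from the peg in the crop, shackle at (335,265) and mast cap at (480,345), and the gripper is clear. Next I'll close the fingers and move to the mast's -y side.

To row units: 58 mm / 600 = 0.0967, 55 mm / 600 = 0.0917.

```bash
python3 go.py 630.3 -123.8 134 -0.132
echo '0,0.05,0.05,0,0 | 0,0.0967,0.0917,0,0 | 0,0.0967,0.0917,0,0 | 0,0.0967,0.0917,0,0' > m.json && python3 -m crank m.json >/dev/null
python3 go.py 630.3 -123.8 134 -0.132
```

```text
t 8.9 tcp [578.9 -61.3 386. ] [ 3.141e+00 -3.000e-03 -1.310e-01] F [ 0.7 -0.5 -0.7] w 91.8 -> d [58.9 55.2 93.2] turn 0.001
t 9.4 tcp [ 628.9 -123.1  383.3] [-3.141e+00  3.000e-03 -1.310e-01] F [0.5 0.2 0.7] w 56.3 -> d [ 1.7  0.5 90.3] turn 0.001
```

To row units: 90 mm / 600 = 0.15, 80 mm / 600 = 0.1333.

```bash

echo '0,0.0017,0,0,0 | 0,0.0017,0,0,0 | 0,0.0017,0,0.0667,0 | 0,0.0017,0,0.1333,0 | 0,0.0017,0,0.15,0' > m.json && python3 -m crank m.json
echo '0,0,-0.0083,0,0 | 0,0,-0.0167,0,0 | 0,0,-0.025,0,0 | 0,0,-0.0333,0,0 | 0,0,-0.0417,0,0' > m.json && python3 -m crank m.json
echo '0,0,-0.0083,0,0 | 0,0,-0.0167,0,0 | 0,0,-0.025,0,0 | 0,0,-0.0333,0,0 | 0,0,-0.0417,0,0' > m.json && python3 -m crank m.json
```

```text
time: 10.02
tool_pos: [629.5, -123.0, 292.3]
tcp_rot: [-3.141, 0.005, -0.131]
contact_force: [0.7, -0.4, -0.4]
grip_width: 6.5
finger_force: 0.0
time: 10.65
tool_pos: [633.6, -98.4, 295.1]
tcp_rot: [3.141, -0.0, -0.131]
contact_force: [-0.5, -6.2, 2.0]
grip_width: 0.5
finger_force: 4.3
time: 11.28
tool_pos: [636.8, -75.3, 295.1]
tcp_rot: [3.139, -0.001, -0.132]
contact_force: [-1.8, -7.3, 2.1]
grip_width: 0.8
finger_force: 3.7
```

To row units: -25 mm / 600 = -0.0417, -20 mm / 600 = -0.0333.

```bash

echo '0,0,-0.0083,0,0 | 0,0,-0.0167,0,0 | 0,0,-0.025,0,0 | 0,0,-0.0333,0,0 | 0,0,-0.0417,0,0' > m.json && python3 -m crank m.json|grep -E 'tool_pos|force'
echo '0,0,-0.0083,0,0 | 0,0,-0.0167,0,0 | 0,0,-0.025,0,0 | 0,0,-0.0333,0,0 | 0,0,-0.0417,0,0' > m.json && python3 -m crank m.json|grep -E 'tool_pos|force'
echo '0,0,-0.005,0,0 | 0,0,-0.01,0,0 | 0,0,-0.015,0,0 | 0,0,-0.02,0,0 | 0,0,-0.025,0,0' > m.json && python3 -m crank m.json|grep -E 'tool_pos|force'
```

```text
tool_pos: [640.1, -50.5, 295.1]
contact_force: [-1.3, -7.4, 1.4]
finger_force: 3.7
tool_pos: [643.4, -25.7, 295.1]
contact_force: [-0.9, -8.2, 2.4]
finger_force: 3.7
tool_pos: [645.4, -10.9, 295.1]
contact_force: [-1.0, -7.2, 0.4]
finger_force: 3.6
```

To row units: -10 mm / 600 = -0.0167, -8 mm / 600 = -0.0133.

```bash

echo '0,0,-0.0033,0,0 | 0,0,-0.0067,0,0 | 0,0,-0.01,0,0 | 0,0,-0.0133,0,0 | 0,0,-0.0167,0,0' > m.json && python3 -m crank m.json|grep -E 'tool_pos|contact_force'
echo '0,0,-0.0033,0,0 | 0,0,-0.0067,0,0 | 0,0,-0.01,0,0 | 0,0,-0.0117,0,0' > m.json && python3 -m crank m.json|grep -E 'tool_pos|contact_force'
```

```text
tool_pos: [646.8, -1.0, 295.1]
contact_force: [-0.5, -7.5, 1.1]
tool_pos: [647.7, 6.0, 295.1]
contact_force: [-0.2, -7.3, 1.1]
```

To row units: -6 mm / 600 = -0.01, -4 mm / 600 = -0.0067.

```bash

echo '0,0,-0.0033,0,0 | 0,0,-0.0067,0,0 | 0,0,-0.01,0,0' > m.json && python3 -m crank m.json|grep -E 'tool_pos|contact_force'
```

```text
tool_pos: [648.5, 11.9, 295.1]
contact_force: [-0.2, -7.0, 1.2]
```

To row units: -6 mm / 600 = -0.01, -4 mm / 600 = -0.0067.

```bash

echo '0,0,-0.0033,0,0 | 0,0,-0.0067,0,0 | 0,0,-0.01,0,0' > m.json && python3 -m crank m.json|grep -E 'tool_pos|contact_force'
```

```text
tool_pos: [649.3, 17.8, 295.1]
contact_force: [-0.2, -6.4, 1.7]
```

To row units: -4 mm / 600 = -0.0067, -2 mm / 600 = -0.0033.

```bash

echo '0,0,-0.0033,0,0 | 0,0,-0.0067,0,0' > m.json && python3 -m crank m.json|grep -E 'tool_pos|contact_force'
```

```text
tool_pos: [649.7, 20.9, 295.2]
contact_force: [-1.7, -15.9, 2.2]
```

To row units: -4 mm / 600 = -0.0067, -2 mm / 600 = -0.0033.

```bash

echo '0,0,-0.0033,0,0 | 0,0,-0.0067,0,0' > m.json && python3 -m crank m.json|grep -E 'tool_pos|contact_force'
```

```text
tool_pos: [650.0, 22.0, 295.3]
contact_force: [-5.2, -28.7, 3.8]
```

Force jumped from 7 to 29 N over the last 4 mm, so the hanger is against the stop after about 120 mm of travel. I'll back off, rise, and look.

To row units: -80 mm / 600 = -0.1333, -50 mm / 600 = -0.0833.

```bash

echo '0,0,0.0083,0,0 | 0,0,0.025,0,0 | 0,0,0.0667,0,0 | 0,0,0.0667,-0.0833,0 | 0,0,0.0667,-0.1333,0' > m.json && python3 -m crank m.json|grep -E 'tool_pos|contact_force'
echo '0,-0.0667,0.1333,0,0 | 0,-0.1,0.2,0,0 | 0,-0.1,0.2,0,0 | 0,-0.1,0.2,0,0 | 0,-0.1,0.2,0,0' > m.json && python3 -m crank m.json|grep -E 'tool_pos|contact_force'
echo '0,0,0,0,0 | 0,0,0,0,0 | 0,0,0,0,0 | 0,0,0,0,0' > m.json && python3 -m crank m.json >/dev/null
python3 - <<'E'
from h import *
from plant import vision,bot
im=[];print(bot.get_obs()["contact_force"])
for n in("scene","top"):
    c=vision.capture(n);pickle.dump(c,open(n+"5.pkl","wb"))
    x,y=proj(c,(600,60,120)).astype(int);im.append(cv2.resize(crop(c,x-40,y-40,80,90,1),(400,450),interpolation=cv2.INTER_CUBIC));print(x-40,y-40)
cv2.imwrite("pics/c7.png",np.hstack(im))
E
```

```text
tool_pos: [645.1, -12.8, 376.7]
contact_force: [1.2, 1.0, 1.7]
tool_pos: [570.4, -122.6, 374.6]
contact_force: [-1.5, 0.0, -0.4]
[-0.65721578  0.45338464  0.07776171]
269 124
139 111
```

View pics/c7.png

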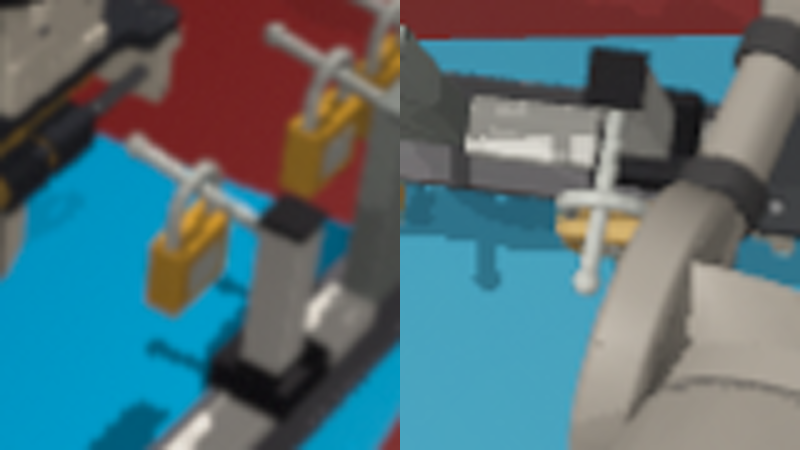

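The padlock hangs upright near the middle of the peg: in the right-hand crop the shackle is at (605,200) and the mast cap at (617,78). The hanger has moved towards the full pegs and the robot is clear.

```bash
python3 - <<'E'
from h import *
t=load("top5");print(onz(t,(182.4,126.6),145)-onz(load("top0"),(234.1,132.7),145))
from plant import bot;print(bot.close_job())
E
```

```text
[ 16.30112596 118.59058802   0.        ]
the job is handed in; nothing more can be done
None
```

The larger padlock hangs released on the hanger's peg, the hanger was pushed about 120 mm until the force jumped from 7 to 29 N at its stop, and the job is handed in; no verdict was printed, and I did not measure the small padlock and screwdriver again at the end.

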